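# Pump up the bench grease pump

## Task

With the fingertips push the yellow guard of the grease pump aside, clear of the plunger, then press the plunger down and let it spring up, stroke after full stroke, until the red indicator pin stands fully out of its block with the green band at its foot showing; then push the guard back over the plunger. Only push and press, nothing is to be gripped or lifted: do not touch the pin, and leave the loose things round the pump where they are.

Things in the scene. Friction and masses are not known exactly. Their poses are not given: they have to be found in the camera images.
- pump: green hand-operated grease pump on a grey bolted base 126 x 112 mm; it does not move. Origin: centre of the base's underside, on the axis of the round barrel; its x axis points from the barrel to the guard's post, its y axis from the barrel to the indicator block, which carries the red pin, z up. The indicator block (40 x 44 mm, top 72 mm above the bench) is centred 73 mm from the barrel axis along +y; its brass gland reaches 75 mm
- cap_top (a point): centre of the top face of the plunger's flat round palm cap (black rubber edge, red disc on top, 92 mm across, 12 mm thick); 119 mm above the bench when up. It moves with the plunger. While the guard is closed it lies under the yellow guard, with a 5 mm gap
- plunger (a joint): how far the plunger is pressed down, m: 0 up, 0.024 at its bottom stop. A spring brings it back up by itself; it needs about 3 N to start and 11 N at the bottom. Only a nearly full stroke (20 mm or more), after a return to within about 4 mm of the top, moves the pin on by one step of 8 mm (the first step can be 4 to 12 mm)
- guard (a joint): angle of the yellow swinging guard, rad: 0 closed (over the plunger cap), 1.65 at the open stop. Seen from above it opens counter-clockwise about its vertical pivot: the drum moves from over the cap toward the pump's -y side. It turns stiffly (about 1.5 N at the drum) and stays where it is left; stops at both ends
- guard_pivot (a point): point on the guard's vertical pivot axis, 70 mm from the barrel axis along the pump's +x
- guard_mid (a point): centre (half-way up) of the guard: a closed yellow drum 100 mm across with upright sides, a dark disc on its top, 26 mm high (from 124 to 150 mm above the bench), carried by a short arm from the pivot; its axis is 70 mm from the pivot axis. Closed, it stands straight over the plunger cap, 5 mm above it. It is pushed sideways on its round rim; it is too wide to grip
- pin_out (a joint): how far the red indicator pin has risen, m. It starts between 0 and 0.010, steps up with full pump strokes (three or four are needed) and stays by friction; fully out is 0.033 (above 0.030 counts), when a green band (the top 4 mm of it) shows at the pin's foot; the band is hidden below 0.029. Pumping on after that does no harm
- indicator_pin: red upright indicator pin, 12 mm thick, rising from the top of the indicator block, 75 mm from the barrel axis along the pump's +y; origin on its axis, 62 mm below its tip
- pin_tip (a point): centre of the pin's top end: 77 mm above the bench when fully in, 110 mm when fully out
- bearing_6205: dark ring-shaped ball bearing, 52 mm across, 15 mm high, lying flat near the pump, loose; origin: centre of its underside
- nut_m24: brown hexagon nut, 41 mm across, 19 mm high, near the pump, loose; origin: centre of its underside
- gear_24: brown toothed gear wheel, 66 mm across, 26 mm high, behind the pump, loose; origin: centre of its underside
- drill_chuck: grey drill chuck standing upright, 46 mm across, 68 mm high, behind the pump, loose; origin: centre of its underside
- screwdriver_red: screwdriver with red handle, 220 mm long, behind the pump, loose; origin: centre of its underside
- adjustable_spanner: black adjustable spanner, 200 mm long, right of the pump, loose; origin: centre of its underside

How it is judged:
On the way, in this order (a step that is already met when the one before it is completed fails the run):
1. the guard is swung clear of the plunger (at least 1.2 rad open) (value of joint guard above 1.2 rad), for 0.2 s.
2. the plunger has been pumped until the pin is fully out (above 30 mm) (value of joint pin_out above 0.03 m), for 0.2 s.
At the end, for the whole second after the job is handed in: The red pin stands fully out (more than 30 mm), the plunger is back up (within 4 mm) and the guard is at rest back over the plunger (within 0.15 rad of closed) (value of joint pin_out above 0.03 m and value of joint plunger below 0.004 m and value of joint guard below 0.15 rad and velocity of joint guard between -0.05 and 0.05 rad/s); the robot touches nothing.
It fails at once if the robot touches the indicator pin (contact force between any of the fingers, the arm and indicator_pin above 0.5 N).
It fails at once if a loose bystander is lifted or moved more than 25 mm (distance of any of bearing_6205, nut_m24, gear_24, drill_chuck, screwdriver_red, adjustable_spanner from where it was at the start of the episode above 0.025 m).
It also fails if it takes over 64 s, if anything falls off the work surface, if the arm or the gripper's body presses on something with over 40 N, if the wrist force passes 120 N, or if a joint passes its speed limit or range.

## Robot

A 7-joint arm with a two-finger parallel gripper is mounted at the origin on a cart in front of the work surface, level with it; the furniture and walls round the work are solid. World frame = base frame: x ahead of the robot, y to its left, z up, the work surface at z = 0. Lengths are in m, angles in rad, forces in N, time in s.
With the tool pointing down it reaches from about 0.4 to 0.9 m from the base axis. Payload 5.5 kg.
Tool frame: the origin (TCP) lies midway between the tips of the shut fingers; the grasp point (between the pads) lies 19 mm behind it (manip.grip_depth is the distance from the TCP to the grasp point, in m); z points along the fingers, y is the line along which they close (so a half turn about z gives the same grasp; the last joint's range is limited). The gripper opens to 92 mm and grips with 3 to 60 N. Pads are 19 mm wide; open, the fingers measure 130 mm over their backs; the gripper's body (75 mm by 190 mm) begins 47 mm behind the grasp point.
Start: joints at [1.507, 0.501, -0.427, 1.55, 0.221, 1.138, -0.21], TCP at [0.209, -0.616, 0.227] pointing down, gripper open.
Joint ranges: [-2.88, 2.88], [-0.31, 2.03], [-1.54, 1.56], [0.2, 2.42], [-1.41, 4.55], [0.19, 2.02], [-2.57, 2.57]. Speed limits (rad/s): [2.57, 2.57, 3.14, 3.14, 3.14, 3.14, 3.14].

## Interface

Orientations are given as a unit quaternion [x, y, z, w].
In Python, from bench import manip, effector, viewer gives the robot as it stands. Calls block until the motion is done:
- manip.move_pose(position, orientation): joint-space move of the TCP to a pose.
- manip.servo_line(position, ori=None, vel=0.15): straight line of the TCP; ori=None keeps the orientation; vel is the mean speed in m/s.
- manip.movej(angles): joint-space move.
- effector.open_jaws() and effector.close(f_grip=None): open the fingers fully, or close them until they stop; f_grip is the grip in N (None keeps the last).
- manip.sleep(seconds).
- manip.solve_ik(position, orientation): joint angles nearest the present ones, or None.
- viewer.get_image(name): name is "side" or "top"; returns the picture (400x640x3 uint8, red, green, blue); there is no depth.
- viewer.get_calibration(name): a dict with "vfov" (degrees; the focal length in pixels is half the picture's height over the tangent of half this angle, whatever the lens; pixels are square), "cx", "cy" (the principal point, pixels), "eye" and "attitude" of the camera in the world. Camera axes: x right, y down, z forward; pixel columns grow to the right and rows downward; lengths in m; the calibration is good to about 2 mm. A picture is of the moment at which its call begins. get_calibration takes no time and is no camera call.
A pose or a line that the arm cannot do raises manip.PlanningError and nothing moves.
- manip.hand_in(): hands the job in; it is judged then, once.
Readings, each from a call of its own:
- manip.current_clock(): time.
- manip.current_q(): joint angles.
- manip.current_joint_velocities(): joint speeds.
- manip.current_tau(): joint torques, N m.
- manip.current_tool_pos(): TCP position.
- manip.current_tcp_rot(): TCP orientation.
- manip.current_force(): force on the tool from outside, world axes, zero at the start.
- manip.current_wrist_torque(): the same for the moment, N m.
- manip.current_finger_gap(): finger opening in m.
- manip.current_gripper_force(): force on a finger pad.
Only numpy, scipy, OpenCV 4.12 (cv2) and the standard library are available. Lean on these libraries where they do the work, as an engineer would, in place of code of your own. Each camera call takes 0.05 s, during which the arm holds its last target. There are 200 camera calls.

## Working session

There is one attempt and no reset: what is moved stays moved. The work goes in short steps, each a Python script; the robot and the scene stay as the last script left them, time stands still between calls to the robot, and variables do not carry over. Pictures are saved under pics/ and viewed, at most 10 in all, crops included, and the job is handed in when it is done.

```bash
mkdir -p pics
python3 - <<'E'
from bench import manip, effector, viewer
import cv2
for n in("side","top"):
    im=viewer.get_image(n); cv2.imwrite(f"pics/{n}0.png",im[:,:,::-1]); print(n,viewer.get_calibration(n))
print(manip.current_tool_pos(),manip.current_tcp_rot(),manip.current_clock())
E
```

```text
side {'vfov': 46.63755764320271, 'cx': 315.65267327504125, 'cy': 202.1833785853195, 'eye': array([0.36493309, 0.77950443, 0.71501927]), 'attitude': array([-0.08051467,  0.85728593, -0.50679208,  0.04171353])}
top {'vfov': 44.826180954165466, 'cx': 314.098851439674, 'cy': 207.21397153878348, 'eye': array([ 0.32214318, -0.26339514,  1.13292978]), 'attitude': array([-0.67531181,  0.72954085, -0.07783697,  0.07526954])}
[ 0.20839165 -0.61503267  0.22576514] [ 9.86674777e-01  1.62702556e-01 -1.25927513e-04 -8.63734212e-04] 0.1
```

View pics/top0.png

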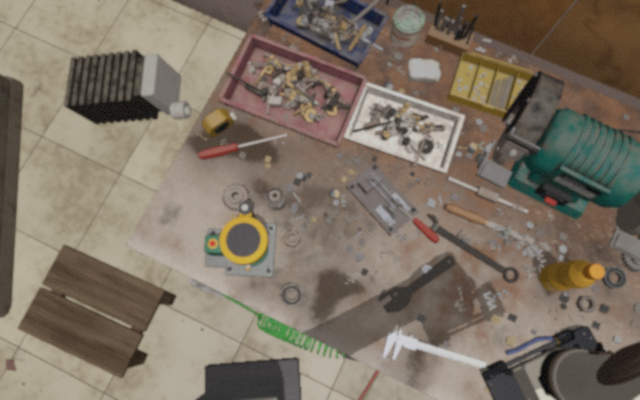

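View pics/side0.png

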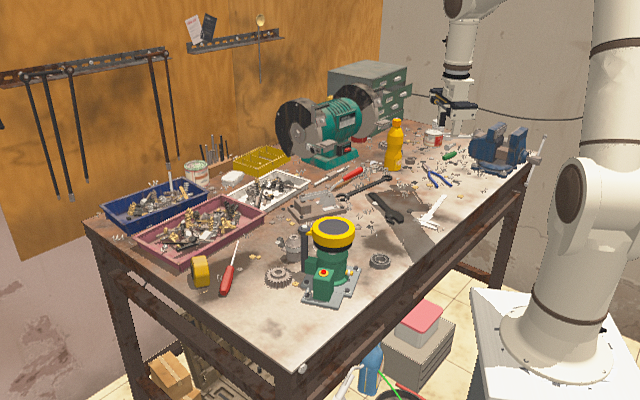

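The top picture shows the yellow drum at about (244,240), the pin block at (212,243) and the post at (246,207). In the side picture the drum is at (333,232) and the pin at (323,271). I'll work out positions and zoom in.

```bash
cat > h.py <<'E'
import numpy as np, cv2
from scipy.spatial.transform import Rotation as R
from bench import manip, effector, viewer
def cam(n):
    c=viewer.get_calibration(n); f=200/np.tan(np.radians(c['vfov']/2))
    return c,f,R.from_quat(c['attitude']).as_matrix()
def ray(n,u,v,z):
    c,f,M=cam(n); d=M@np.array([(u-c['cx'])/f,(v-c['cy'])/f,1]); e=c['eye']
    return e+d*(z-e[2])/d[2]
def proj(n,p):
    c,f,M=cam(n); q=M.T@(np.array(p)-c['eye']); return q[:2]/q[2]*f+[c['cx'],c['cy']]
def yellow(n,im,box):
    h=cv2.cvtColor(im,cv2.COLOR_RGB2HSV); m=cv2.inRange(h,(20,150,120),(32,255,255))
    k=np.zeros_like(m); x0,y0,x1,y1=box; k[y0:y1,x0:x1]=m[y0:y1,x0:x1]
    c=max(cv2.findContours(k,cv2.RETR_EXTERNAL,cv2.CHAIN_APPROX_NONE)[0],key=cv2.contourArea)
    return c
E
python3 - <<'E'
from h import *
for n in("side","top"): print(n,proj(n,manip.current_tool_pos()))
t=cv2.imread("pics/top0.png")[:,:,::-1].copy(); s=cv2.imread("pics/side0.png")[:,:,::-1].copy()
c=yellow("top",t,(200,190,290,290)); print(cv2.fitEllipse(c), cv2.minEnclosingCircle(c))
(u,v),r=cv2.minEnclosingCircle(c)
print("drum",ray("top",u,v,.145))
# dark disc on drum top in both
for n,im,b in(("top",t,(215,205,275,275)),("side",s,(300,205,365,265))):
    c=yellow(n,im,b); m=np.zeros(im.shape[:2],np.uint8); cv2.drawContours(m,[cv2.convexHull(c)],-1,255,-1)
    d=((im.max(2)<110)&(m>0)).astype(np.uint8); nn,l,st,ce=cv2.connectedComponentsWithStats(d); i=1+st[1:,4].argmax()
    print(n,st[i],ce[i],ray(n,*ce[i],.150))
print("pinblock",ray("top",212,243,.077),"post",ray("top",246,207,.13))
a=cv2.resize(t[170:320,160:320],None,fx=2.5,fy=2.5,interpolation=3); b=cv2.resize(s[200:320,250:410],None,fx=2.5,fy=2.5,interpolation=3)
h=max(a.shape[0],b.shape[0]); o=np.zeros((h,800,3),np.uint8); o[:a.shape[0],:400]=a;o[:b.shape[0],400:]=b
cv2.imwrite("pics/z.png",o[:,:,::-1])
E
```

```text
side [447.01032223 131.10722628]
top [517.77012457 363.7044743 ]
((243.59146118164062, 239.37733459472656), (46.259037017822266, 48.55295181274414), 14.60692310333252) ((243.6807861328125, 237.8395538330078), 25.895549774169922)
drum [ 0.48647165 -0.12594424  0.145     ]
top [227 224  32  32 800] [242.82625 239.415  ] [ 0.48251976 -0.12474669  0.15      ]
side [340 247   2   1   2] [340.5 247. ] [ 0.45583943 -0.043926    0.15      ]
pinblock [ 0.49172445 -0.04654253  0.077     ] post [ 0.55456735 -0.13175836  0.13      ]
```

View pics/z.png

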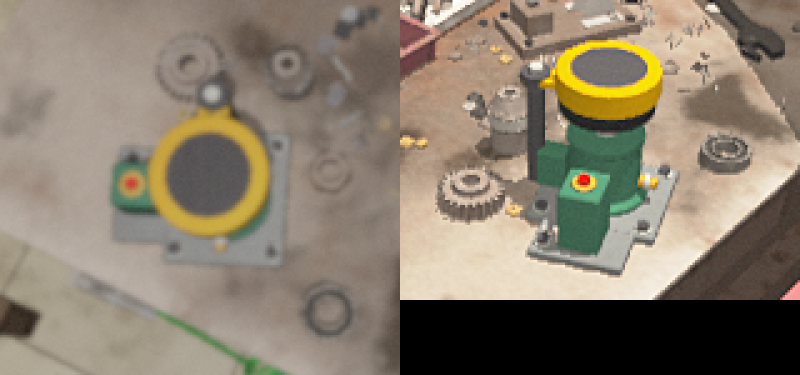

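The crop shows the post at top px (244.8,207.2), the pin at (212.4,243.6) and the disc at (242.8,239.4). In the side picture the disc is at (334,226.8) and the pin at (323.6,272). I'll compute the pose and then do the opening push.

Run:
```python
from h import *
b=ray("top",242.8,239.4,.150); b2=ray("side",334,226.8,.150)
p=ray("top",244.8,207.2,.155); p2=ray("side",250+137/2.5,200+68/2.5,.155)
for z in(.077,.083): print("pin",ray("top",212.4,243.6,z),ray("side",323.6,272,z))
print(b,b2,p,p2)
for x,y in((p,b),(p2,b2)): print("yaw",np.degrees(np.arctan2(*(x-y)[1::-1])),np.linalg.norm((x-y)[:2]))
```

```text
pin [ 0.49032832 -0.04737745  0.077     ] [ 0.49148278 -0.04505167  0.077     ]
pin [ 0.48937266 -0.04860491  0.083     ] [ 0.49029269 -0.03729746  0.083     ]
[ 0.48255489 -0.12469447  0.15      ] [ 0.48154158 -0.12237508  0.15      ] [ 0.5485433  -0.13254596  0.155     ] [ 0.54548879 -0.09963546  0.155     ]
yaw -6.785313874784321 0.06645386674582038
yaw 19.57538307996553 0.0678699888724082
```

```bash
cat >> h.py <<'E'
from scipy.optimize import brentq
B=np.array([.482,-.1235]); YAW=np.radians(-6.4)
Q=[np.cos(YAW/2),np.sin(YAW/2),0,0]
def W(xy,z): # pump frame -> world
    c,s=np.cos(YAW),np.sin(YAW); return np.array([B[0]+c*xy[0]-s*xy[1],B[1]+s*xy[0]+c*xy[1],z])
def finger(th,side,extra=0): # side +1: on +y side (opening), -1: closing
    c=np.array([.07-.07*np.cos(th),-.07*np.sin(th)]); n=side*np.array([-np.sin(th),np.cos(th)])
    d=brentq(lambda d:np.linalg.norm(np.maximum(abs(d*n)-[.0095,.019],0))-.05,.05,.1)
    return c+(d+extra)*n
def snap(name):
    a=viewer.get_image("top"); s=viewer.get_image("side")
    a=cv2.resize(a[150:330,150:330],(400,400),interpolation=3); s=cv2.resize(s[180:340,250:410],(400,400),interpolation=3)
    cv2.imwrite(f"pics/{name}.png",np.hstack([a,s])[:,:,::-1])
def st(): print(round(manip.current_clock(),2),np.round(manip.current_tool_pos(),4),np.round(manip.current_force(),2))
E
python3 - <<'E'
from h import *
effector.close(20)
manip.move_pose(W(finger(0,1,.02),.25),Q); st()
manip.servo_line(W(finger(0,1,.02),.134),vel=.15); st()
manip.servo_line(W(finger(0.,1),.134),vel=.08)
for th in(.15,.3,.5): manip.servo_line(W(finger(th,1),.134),vel=.1); st()
snap("open1")
E
```

```text
3.85 [ 0.492  -0.036   0.2499] [ 0.78 -0.71  0.66]
4.78 [ 0.4927 -0.0349  0.1347] [-0.57  1.01  0.21]
5.47 [ 0.4786 -0.0645  0.134 ] [ 0.19 -0.32 -0.09]
5.76 [ 0.4694 -0.075   0.134 ] [0.51 0.02 0.02]
6.11 [ 0.4597 -0.0921  0.1339] [-0.2  -0.19  0.41]
```

View pics/open1.png

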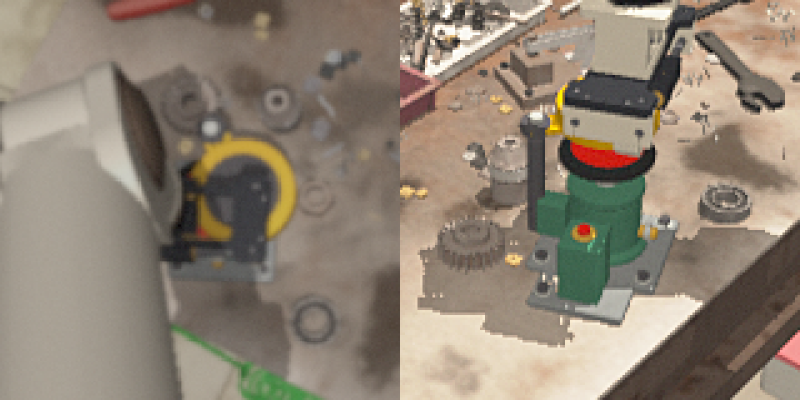

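The guard is turning: the drum's rim is near (245,190) in the crop and the red cap disc now shows under it. I'll keep going.

Run:
```python
from h import *
for th in(.7,.9,1.1,1.3,1.5): manip.servo_line(W(finger(th,1),.134),vel=.1); st()
manip.servo_line(W(finger(1.5,1,.02),.134),vel=.15)
manip.servo_line(W([-.01,0],.16),vel=.15); st()
snap("open2")
```

```text
6.57 [ 0.4542 -0.1119  0.134 ] [-0.22  0.29 -0.42]
6.92 [ 0.4538 -0.1328  0.134 ] [-0.17 -0.29 -0.08]
7.29 [ 0.4586 -0.1543  0.134 ] [0.64 0.95 0.15]
7.66 [ 0.4685 -0.1737  0.1339] [-0.19  1.19 -0.14]
8.01 [ 0.4804 -0.1893  0.134 ] [0.4  0.41 0.03]
8.91 [ 0.4721 -0.1228  0.1599] [-0.01  0.99  0.81]
```

View pics/open2.png

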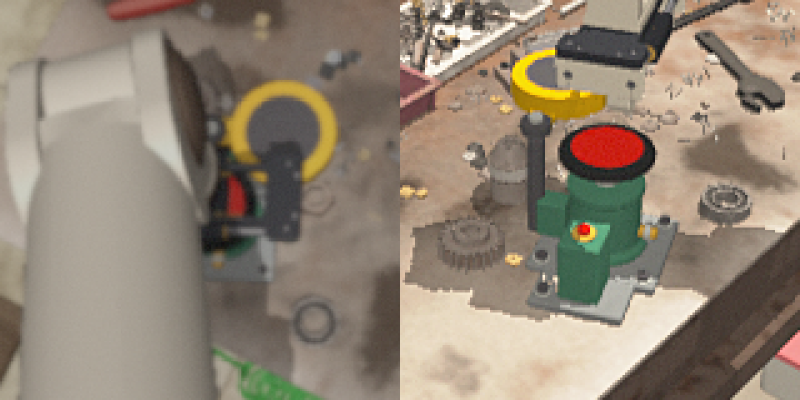

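Run:
```python
from h import *
d=ray("top",150+284*.45,150+130*.45,.15); v=d[:2]-W([.07,0],0)[:2]
print(d,np.linalg.norm(v),"theta",(np.arctan2(v[1],v[0])-YAW-np.pi)%(2*np.pi))
t=(proj("side",manip.current_tool_pos())-[250,180])*2.5+[400,0]; print("tcp in crop",t)
print("cap",(proj("side",W([0,0],.119))-[250,180])*2.5+[400,0])
# press one stroke partway, watch force
manip.servo_line(W([0,0],.125),vel=.1); st()
for z in(.117,.11,.103,.096): manip.servo_line(W([0,0],z),vel=.06); st()
snap("press")
```

```text
[ 0.54162132 -0.20007264  0.15      ] 0.06948481603142238 theta 1.5389166473338882
tcp in crop [621.22710972 108.62775922]
cap [608.72295349 144.51371593]
9.53 [ 0.4818 -0.1233  0.1246] [ 0.81 -0.34  0.26]
9.81 [ 0.4823 -0.1236  0.1172] [ 0.39 -0.25  1.96]
10.07 [ 0.4824 -0.1236  0.1103] [ 1.55 -0.29  2.98]
10.34 [ 0.4825 -0.1237  0.1035] [-0.17 -0.08  5.64]
10.61 [ 0.4825 -0.1237  0.0966] [-0.41 -0.2   6.37]
```

View pics/press.png

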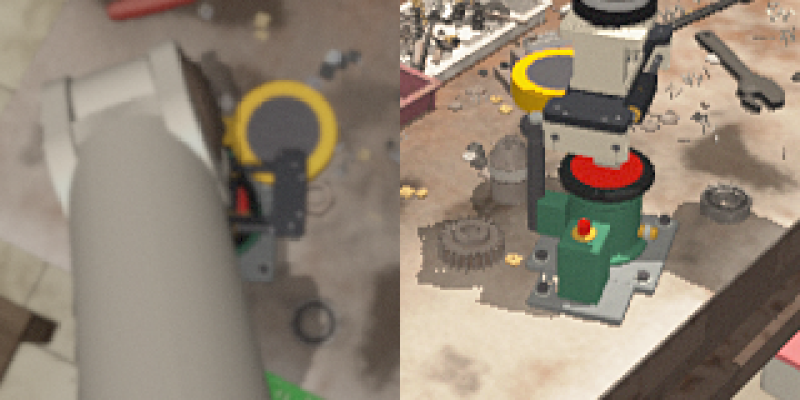

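The guard stands at 1.54 rad, the cap is pressed down and the red pin (585,228) has risen a step. Next I'll do the remaining strokes.

Run:
```python
from h import *
manip.servo_line(W([0,0],.0945),vel=.06); st()
for i in range(4):
    manip.servo_line(W([0,0],.124),vel=.08); manip.sleep(.2)
    manip.servo_line(W([0,0],.0945),vel=.08); manip.sleep(.1); st()
manip.servo_line(W([0,0],.22),vel=.15); manip.sleep(.2); st()
snap("pumped")
```

```text
10.96 [ 0.4825 -0.1237  0.0954] [-0.76  0.22  7.85]
12.29 [ 0.4829 -0.1236  0.0952] [-3.65 -0.16 15.58]
13.62 [ 0.4829 -0.1236  0.0952] [-3.2  -0.16 15.  ]
14.96 [ 0.4829 -0.1237  0.0952] [-2.78 -0.53 15.25]
16.29 [ 0.4829 -0.1236  0.0952] [-3.31 -1.2  15.4 ]
17.48 [ 0.4815 -0.1233  0.2191] [ 0.    0.19 -0.08]
```

View pics/pumped.png

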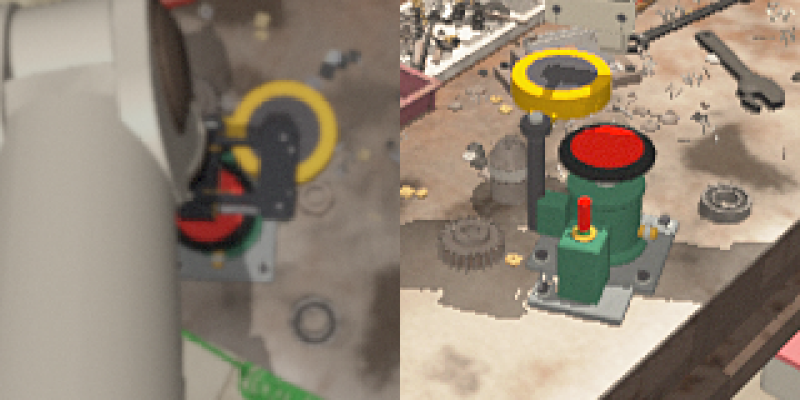

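The pin is well up (tip about (584,199) in the crop, foot about 232). I'll check the green band and the tip height numerically.

Run:
```python
from h import *
im=viewer.get_image("side")
for v in range(256,282): print(v,[tuple(int(k) for k in im[v,u]) for u in(322,323,324,325)])
for z in(.100,.102,.106,.110): print(z,proj("side",W([0,.075],z)))
for z in(.075,.077,.079): print(z,proj("side",W([0,.075],z)))
```

```text
256 [(60, 108, 83), (65, 110, 85), (66, 109, 86), (64, 109, 83)]
257 [(56, 113, 89), (54, 113, 88), (51, 113, 86), (58, 112, 86)]
258 [(117, 107, 84), (172, 103, 81), (178, 100, 77), (98, 108, 86)]
259 [(254, 75, 54), (255, 55, 40), (255, 46, 25), (255, 75, 57)]
260 [(255, 19, 0), (255, 12, 1), (255, 28, 1), (255, 18, 0)]
261 [(255, 13, 1), (255, 32, 5), (255, 19, 5), (255, 30, 8)]
262 [(173, 18, 22), (221, 45, 36), (228, 43, 20), (199, 21, 14)]
263 [(180, 18, 18), (182, 24, 12), (191, 32, 21), (212, 23, 12)]
264 [(184, 23, 13), (188, 37, 13), (192, 26, 23), (212, 12, 0)]
265 [(185, 23, 14), (186, 22, 16), (194, 27, 19), (215, 20, 15)]
266 [(187, 24, 19), (187, 21, 14), (199, 36, 26), (213, 16, 14)]
267 [(187, 20, 25), (188, 22, 4), (196, 31, 23), (213, 24, 6)]
268 [(187, 17, 18), (191, 33, 26), (198, 30, 20), (211, 17, 21)]
269 [(188, 19, 18), (188, 25, 5), (197, 22, 16), (203, 14, 5)]
270 [(186, 9, 12), (187, 20, 4), (198, 22, 22), (200, 0, 0)]
271 [(192, 17, 17), (200, 18, 18), (205, 3, 14), (177, 55, 33)]
272 [(165, 57, 32), (176, 67, 33), (179, 97, 43), (94, 110, 61)]
273 [(32, 98, 51), (37, 114, 57), (32, 154, 74), (56, 132, 61)]
274 [(195, 166, 65), (187, 164, 65), (198, 163, 63), (217, 186, 72)]
275 [(255, 223, 74), (255, 222, 70), (255, 222, 74), (255, 202, 62)]
276 [(198, 164, 92), (212, 167, 80), (220, 169, 79), (160, 141, 84)]
277 [(87, 177, 144), (93, 165, 128), (94, 158, 121), (92, 178, 139)]
278 [(98, 173, 130), (100, 176, 137), (100, 178, 137), (98, 178, 135)]
279 [(96, 160, 122), (97, 165, 126), (97, 166, 126), (104, 180, 133)]
280 [(72, 121, 96), (78, 132, 100), (87, 143, 108), (86, 149, 116)]
281 [(58, 94, 71), (58, 94, 73), (63, 99, 76), (58, 97, 75)]
0.1 [324.58047066 262.68115197]
0.102 [324.59793729 261.94863709]
0.106 [324.63296904 260.479477  ]
0.11 [324.66813272 259.00478387]
0.075 [324.36486797 271.72309011]
0.077 [324.38193229 271.00744744]
0.079 [324.39902827 270.29047657]
```

A green band shows at row 273 between the pin and its brass gland, so the pin is fully out. Now I'll close the guard.

Run:
```python
from h import *
P=finger(1.54,-1,.025)
manip.servo_line(W(P,.22),vel=.2)
manip.servo_line(W(P,.134),vel=.15); st()
for th in(1.5,1.3,1.1,.9,.7,.5,.3,.15,.05,.01): manip.servo_line(W(finger(th,-1),.134),vel=.1)
st()
manip.servo_line(W(finger(0,-1,.04),.134),vel=.15)
manip.servo_line(W(finger(0,-1,.15),.25),vel=.2); manip.sleep(.3); st()
snap("closed")
```

```text
19.34 [ 0.6259 -0.2124  0.1349] [-0.44 -0.29  0.21]
22.56 [ 0.475  -0.1928  0.134 ] [-0.82 -0.18 -0.02]
24.22 [ 0.4576 -0.3403  0.2495] [-0.38 -0.45 -0.55]
```

View pics/closed.png

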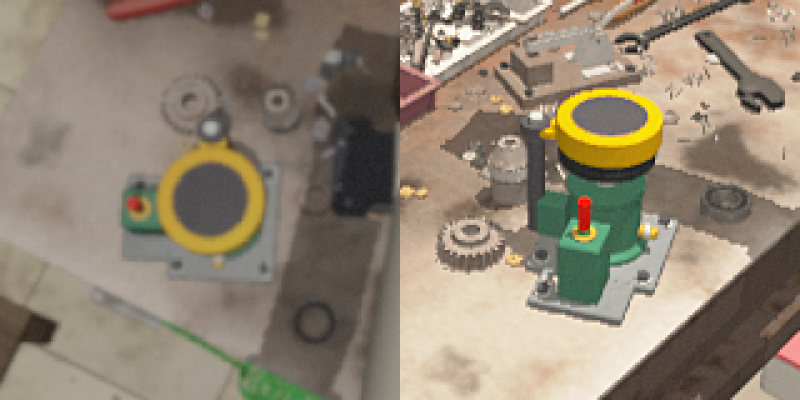

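The guard is back over the cap, the pin is out and the loose things are where they were. One numeric check of the guard angle before I hand in.

Run:
```python
from h import *
im=viewer.get_image("top"); c=yellow("top",im,(215,205,275,275)); m=np.zeros(im.shape[:2],np.uint8); cv2.drawContours(m,[cv2.convexHull(c)],-1,255,-1)
d=((im.max(2)<110)&(m>0)).astype(np.uint8); nn,l,s,ce=cv2.connectedComponentsWithStats(d); i=1+s[1:,4].argmax()
x=ray("top",*ce[i],.15); dx=x[:2]-np.array([.48252,-.12475]); th=np.linalg.norm(dx)/.07; print(ce[i],dx,th)
if th<.1: print(manip.hand_in())
```

```text
[244.12317073 239.32560976] [-2.09959071e-05 -2.65399239e-03] 0.0379153633983666
the job is handed in; nothing more can be done
None
```

The job is handed in: I pushed the guard open to about 1.54 rad, pumped five full strokes until the green band showed at the pin's foot, and pushed the guard back to about 0.04 rad from closed; the loose things looked unmoved in the last picture.

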